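# Close and pin the board test jig, and keep it pressed

## Task

Swing the open frame of the hinged board test jig down onto its spring contacts, then take the locating pin from its stand and push it down through the hole in the frame's tongue into the hole of the base below, until the pin's collar has pressed the frame fully shut against the springs. Finish while still gripping the pin and pressing it down: the springs lift the frame again as soon as the pin is let go. Leave the mouse, the stapler and the weighing bottle where they are.

Things in the scene. Friction and masses are not known exactly. Their poses are not given: they have to be found in the camera images.
- jig: Clamshell test jig, fixed: lower half a grey block 130 x 130 mm, 30 mm high, with a small circuit board on top. Origin on the worktop under it. x axis points from the front tongue to the rear hinge, y along the hinge, z up. Block spans x -55 to +75 mm; a 44 mm wide, 30 mm high nose with the base hole juts out in front to x = -87 mm.
- jig_lid (a joint): Angle of the jig's hinged aluminium frame, rad: 0 = fully shut, grows as its front swings up and back, 1.5 = upright stop. Hinge friction (0.25 N m) keeps it where it is left. Two sprung plungers, 95 mm from the hinge line, meet it at about 0.085 rad and hold it at 0.04 to 0.085 when left alone; fully shutting it takes about 7.5 N down at the tongue; it lifts again when let go.
- lid_hinge (a point): Hinge line at the middle of the frame, 37 mm above the worktop, 65 mm behind the jig's origin. The frame is 10 mm thick, centred on this line (shut: underside 32 mm, top face 42 mm above the worktop): a 108 mm wide cross bar from 85 to 117 mm from the hinge line, a 44 mm wide tongue from there to 151 mm, an open window behind the cross bar.
- lid_hole (a point): Centre of the pin hole at the frame's outer (upper, when shut) face, in the tongue at its front end, 134 mm from the hinge line; moves with the frame. Its z axis runs along the hole, upward when shut. Hole 13 mm wide, straight through the 10 mm thickness.
- base_hole (a point): Centre of the mouth of the base hole, 30 mm above the worktop, 69 mm in front of the jig's origin, right below the frame's hole when shut. 14 mm wide, vertical, 30 mm deep.
- pin: Loose steel pin, about 60 g, upright in its stand at the start. Origin at the centre of the tip's lower end, z up along the pin. Shank 10 mm in diameter, 34 mm long, tapered tip; then a collar 22 mm in diameter from 34 to 39 mm above the tip; then a round grip knob 16 mm in diameter from 39 to 71 mm. Fully home with the frame shut, the tip is 8 mm above the worktop.
- pin_stand: Grey block 56 x 56 x 38 mm fixed to the worktop, with a vertical 13 mm hole at its centre; the pin hangs in it by its collar, tip 4 mm above the worktop. Origin at the centre of its underside.
- mouse: Bystander: black computer mouse 112 x 60 x 36 mm, origin at the centre of its underside.
- stapler: Bystander: desk stapler 34 x 128 x 58 mm, long side along its y, origin at the centre of its underside.
- weighing_bottle: Bystander: small stoppered glass bottle, 41 mm across, 45 mm high, origin at the centre of its underside.
Things that resemble listed ones, but are neither listed nor needed, are in the scene too. There is more than one size of the jig; the job needs the largest.

How it is judged:
On the way, in this order (a step that is already met when the one before it is completed fails the run):
1. the frame is swung down onto the spring contacts (below 0.15 rad) (value of joint jig_lid below 0.15 rad), for 0.2 s.
2. the pin has gone through the frame's hole into the base hole (z of pin in the frame of jig below 0.024 m and horizontal distance between pin and base_hole below 0.005 m), for 0.1 s.
At the end, for the whole second after the job is handed in: Held through the last second: the frame is shut (below 0.02 rad); the pin stands upright (within 0.15 rad) in the base hole (tip within 5 mm of its axis and less than 12 mm above the worktop); the fingers hold the pin (more than 2 N) and the pin presses on the jig with more than 3 N (value of joint jig_lid below 0.02 rad and z of pin in the frame of jig below 0.012 m and horizontal distance between pin and base_hole below 0.005 m and angle between pin's own z axis and vertical below 0.15 rad and contact force between the fingers and pin above 2 N and contact force between pin and jig above 3 N); the arm keeps its last pose, push and grip.
It fails at once if the mouse is moved more than 20 mm (distance of mouse from where it was at the start of the episode above 0.02 m).
It fails at once if the stapler is moved more than 20 mm (distance of stapler from where it was at the start of the episode above 0.02 m).
It fails at once if the weighing bottle is moved more than 20 mm (distance of weighing_bottle from where it was at the start of the episode above 0.02 m).
It also fails if it takes over 56 s, if anything falls off the work surface, if the arm or the gripper's body presses on something with over 40 N, if the wrist force passes 120 N, or if a joint passes its speed limit or range.

## Robot

A 6-joint arm with a two-finger parallel gripper is mounted at the origin on a cart in front of the work surface, level with it; the furniture and walls round the work are solid. World frame = base frame: x ahead of the robot, y to its left, z up, the work surface at z = 0. Lengths are in m, angles in rad, forces in N, time in s.
With the tool pointing down it reaches from about 0.25 to 0.725 m from the base axis. Payload 4 kg.
Tool frame: the origin (TCP) lies midway between the tips of the shut fingers; the grasp point (between the pads) lies 19 mm behind it (bot.grip_point_offset is the distance from the TCP to the grasp point, in m); z points along the fingers, y is the line along which they close (so a half turn about z gives the same grasp; the last joint's range is limited). The gripper opens to 85 mm and grips with 20 to 120 N. Pads are 22 mm wide; open, the fingers measure 114 mm over their backs; the gripper's body (76 mm by 85 mm) begins 54 mm behind the grasp point. The pads swing forward as they close: fully open they stand 13 mm farther back than shut.
Start: joints at [1.325, 0.241, 0.005, 1.335, 0, 1.571], TCP at [0.122, 0.485, 0.231] pointing down, gripper open.
Joint ranges: [-2.72, 2.72], [-1.05, 1.87], [-1.09, 1.28], [-1.99, 2.15], [-1.42, 1.44], [-3.14, 3.14]. Speed limits (rad/s): [2.79, 2.79, 3.14, 3.14, 3.14, 3.14].

## Interface

Orientations are given as a unit quaternion [x, y, z, w].
In Python, from workcell import bot gives the robot as it stands.
- The arm moves only by the tool step_arm, never from a script. Its argument "targets" is text: rows parted by semicolons, each of 7 numbers parted by spaces: the opening, from -1 (shut) to 1 (fully open), so that 0 is half open, then the shift along the world's x, y, z normalised to -1 to 1, where 1 is 0.5 m, then the turn, a rotation vector about the world's x, y, z normalised to -1 to 1, where 1 is pi/4 rad. In form: gripper x y z wx wy wz; .... A call has 1 to 10 rows; each row is the pose to reach, as a shift and turn from the pose commanded when the call began; what a row does not reach only later rows make up. A row lasts 1/12 s, in which the tool goes at most 41.7 mm and 7.16 degrees, less where a joint would pass 70% of its speed; a pose out of reach is approached as far as the arm can. A call with a number of a shift or a turn outside -1 to 1 is refused whole. A call with a gripper value outside its range is refused whole. The fingers move at their own pace and stop on an object; the grip force is fixed at half the most. Time passes only in rows, so rows that repeat a pose let the fingers close. It gives the time, the measured TCP pose, the force, the opening and the grip force at its end, in the units of the state.
- bot.get_obs(): the state, without advancing time (a new reading comes with each control period).
- bot.camera(name): name is "side" or "top" or "wrist"; returns the picture (480x640x3 uint8, red, green, blue); there is no depth.
- bot.camera_info(name): a dict with "vertical_fov" (degrees; the focal length in pixels is half the picture's height over the tangent of half this angle, whatever the lens; pixels are square), "cx", "cy" (the principal point, pixels), "pose" (4x4, takes a point from camera to world coordinates). Camera axes: x right, y up, looking along -z (the intrinsics and any distortion apply to the point x, -y, -z); pixel columns grow to the right and rows downward; lengths in m; the calibration is good to about 2 mm. A picture is of the moment at which its call begins: read the wrist's pose just before it. camera_info takes no time and is no camera call; for the wrist camera it gives the pose at the moment of the call.
- bot.job_done(): hands the job in; it is judged then, once.
The state is a dict: "clock": time; "joint_pos": joint angles; "joint_vel": joint speeds; "tau": joint torques, N m; "eef_pos": TCP position; "tool_rot": TCP orientation; "ft_force": force on the tool from outside, world axes, zero at the start; "ft_torque": the same for the moment, N m; "grip_width": finger opening in m; "grasp_force": force on a finger pad.
Only numpy, scipy, OpenCV 4.12 (cv2) and the standard library are available. Lean on these libraries where they do the work, as an engineer would, in place of code of your own. Each camera call takes 0.05 s, during which the arm holds its last target. There are 200 camera calls.

## Working session

There is one attempt and no reset: what is moved stays moved. The work goes in short steps, Python scripts to look and compute and a tool call to move; the robot and the scene stay as the last step left them, time stands still between calls to the robot, and variables do not carry over. Pictures are saved under pics/ and viewed, at most 10 in all, crops included, and the job is handed in when it is done.

Besides the shell and the picture viewer there is one more tool, called after "Emit:" as name(argument=value, ...), one argument or row to a line, values as JSON. step_arm: Moves the arm, as the interface text tells. Scaled input: -1 to 1 covers 0.5 m each way for a shift and pi/4 rad each way for a turn. Its arguments: {"type":"object","properties":{"targets":{"type":"string"}},"required":["targets"]}

```bash
mkdir -p pics
python3 - <<'E'
from workcell import bot
import cv2
for n in("top","side"):
    im=bot.camera(n); cv2.imwrite(f"pics/{n}0.png",im[:,:,::-1]); i=bot.camera_info(n); print(n,i)
o=bot.get_obs(); print(o)
E
```

```text
top {'vertical_fov': 54.90335374103421, 'cx': 312.03165994862314, 'cy': 239.46222745860382, 'pose': array([[ 0.05161921,  0.97700288, -0.20688363,  0.31230623],
       [-0.9986656 ,  0.05017233, -0.0122379 , -0.03804619],
       [-0.00157663,  0.20723927,  0.97828902,  1.16400612],
       [ 0.        ,  0.        ,  0.        ,  1.        ]])}
side {'vertical_fov': 56.79966030634002, 'cx': 320.61200663698963, 'cy': 233.42275881881017, 'pose': array([[ 9.33827002e-01,  1.32338426e-01, -3.32345711e-01,
         2.51541930e-01],
       [-3.57723867e-01,  3.43190072e-01, -8.68478100e-01,
        -7.86904793e-01],
       [-8.75276640e-04,  9.29896293e-01,  3.67820769e-01,
         3.77942569e-01],
       [ 0.00000000e+00,  0.00000000e+00,  0.00000000e+00,
         1.00000000e+00]])}
{'clock': 0.1, 'joint_pos': array([1.32496354e+00, 2.41358273e-01, 3.86871113e-03, 1.33516890e+00,
       9.32377282e-06, 1.57078123e+00]), 'joint_vel': array([-0.00175155, -0.00242521,  0.00320962, -0.00022395,  0.00179543,
        0.00244284]), 'tau': array([ 1.47388007e-03, -3.73138261e+01,  2.53009683e+01,  1.08694844e-02,
        1.13280760e-04,  1.41313542e-06]), 'eef_pos': array([0.12154583, 0.4844361 , 0.23049537]), 'tool_rot': array([ 1.22599574e-01,  9.92455781e-01, -9.23468121e-04, -1.18788904e-04]), 'ft_force': array([ 0.11452514, -0.32941574,  0.07888527]), 'ft_torque': array([-0.06580308, -0.00611479, -0.03217105]), 'grasp_force': 0.0, 'grip_width': 0.08564906854837398}
```

View pics/top0.png

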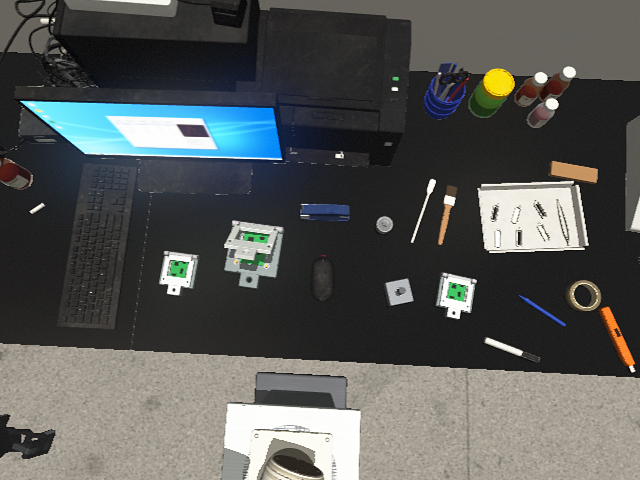

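View pics/side0.png

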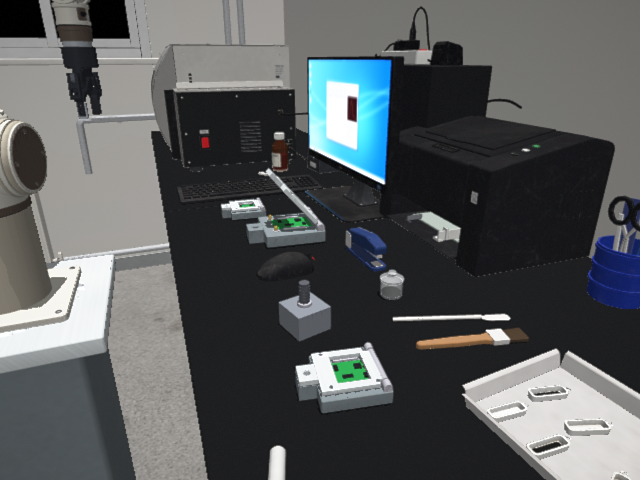

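The top view shows the big jig around (252,255) with its nose hole near (249,281), its lid partly open, and the stand with the pin at (399,292). The mouse is at (321,278), the stapler at (325,212) and the bottle at (384,225).

```bash
cat > h.py <<'E'
import numpy as np,cv2
from workcell import bot
def ray(i,u,v,H=480):
    f=H/2/np.tan(np.radians(i["vertical_fov"]/2)); P=np.array(i["pose"])
    d=P[:3,:3]@np.array([(u-i["cx"])/f,-(v-i["cy"])/f,-1]); return P[:3,3],d/np.linalg.norm(d)
def onz(i,u,v,z):
    o,d=ray(i,u,v); return o+d*(z-o[2])/d[2]
def proj(i,p):
    f=240/np.tan(np.radians(i["vertical_fov"]/2)); P=np.array(i["pose"])
    c=P[:3,:3].T@(np.array(p)-P[:3,3]); return i["cx"]+f*c[0]/-c[2], i["cy"]-f*c[1]/-c[2]
E
python3 - <<'E'
from h import *
t=cv2.imread("pics/top0.png"); s=cv2.imread("pics/side0.png")
a=cv2.resize(t[205:305,210:300],None,fx=5,fy=5,interpolation=cv2.INTER_CUBIC)[:500]
b=cv2.resize(t[265:315,375:425],None,fx=7,fy=7,interpolation=cv2.INTER_CUBIC)
c=np.zeros((500,800,3),np.uint8); c[:500,:450]=a; c[:350,450:800]=b; cv2.imwrite("pics/c1.png",c)
c=cv2.resize(s[160:255,235:335],None,fx=6,fy=6,interpolation=cv2.INTER_CUBIC); cv2.imwrite("pics/c2.png",c)
i=bot.camera_info("top")
print(onz(i,249,281,.03),onz(i,399,292,.038))
E
```

```text
[0.43973157 0.12576846 0.03      ] [ 0.43083869 -0.24193805  0.038     ]
```

View pics/c1.png

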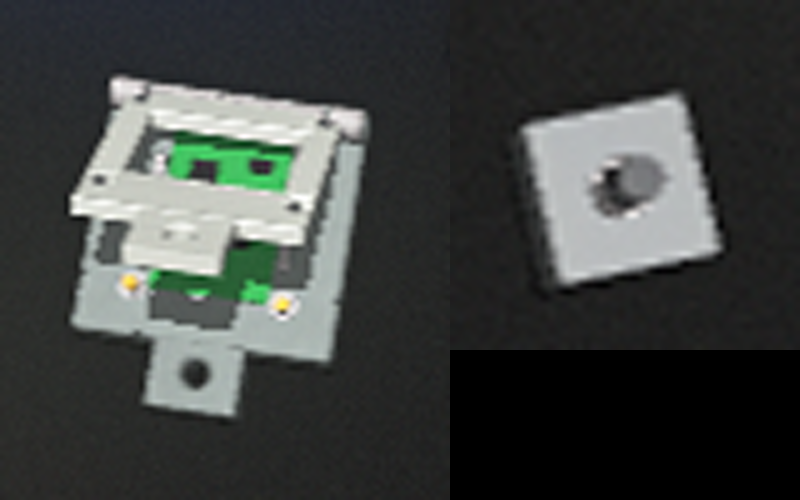

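View pics/c2.png

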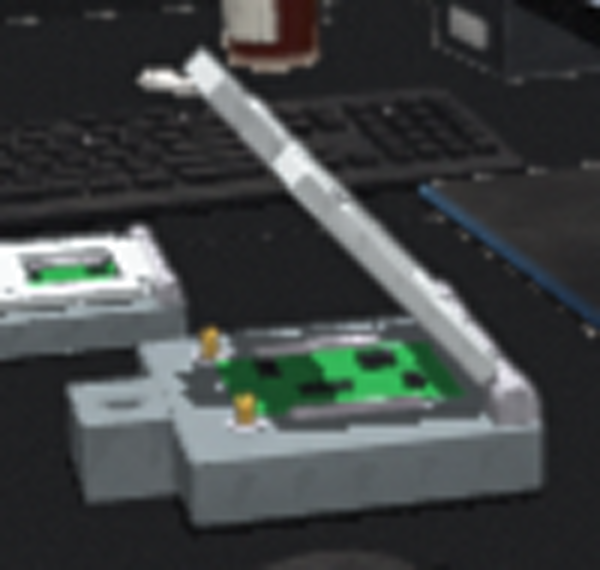

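Crop 1 gives base hole at (196,375) in the crop, i.e. about (249,280), and the front block edge from (72,325) to (330,362). The lid's tongue tip edge runs (125,262) to (222,272). The stand's top corners are (525,128), (683,95), (720,248), (562,287), and the knob top is at (640,178). In crop 2 the lid is open to about 0.8–0.9 rad.

Run:
```python
from h import *
i=bot.camera_info("top");s=bot.camera_info("side")
A=lambda x,y:((x+.5)/5+210-.5,(y+.5)/5+205-.5)
B=lambda x,y:((x-449.5)/7+375-.5,(y+.5)/7+265-.5)
S=lambda x,y:((x+.5)/6+235-.5,(y+.5)/6+160-.5)
hole=onz(i,*A(196,374),.03); fl=onz(i,*A(72,325),.03); fr=onz(i,*A(330,362),.03)
nl=onz(i,*A(145,405),.03); nr=onz(i,*A(238,418),.03)
print("hole",hole,"fl",fl,"fr",fr,np.linalg.norm(fl-fr),"nose",nl,nr)
y=fl-fr; yaw=np.arctan2(-y[0],y[1]); x=np.array([np.cos(yaw),np.sin(yaw),0]); print("yaw",yaw)
print("front mid->hole/x",(fl+fr)/2-.014*x, (nl+nr)/2+.018*x)
O=hole+.069*x; O[2]=0; hinge=O+.065*x+[0,0,.037]; print("hinge",hinge)
# tongue tip by triangulation-free: intersect ray with jig mid-plane
yv=np.array([-x[1],x[0],0])
for nm,c,uv in(("top tip mid lower",i,A(172,267)),("side tip",s,S(200,55))):
    o,d=ray(c,*uv); 
    p=o+d*(((hinge-o)@yv)/(d@yv)); r=p-hinge; print(nm,p,"ang",np.arctan2(r[2],-r@x),np.linalg.norm(r))
for th in np.arange(.6,1.1,.05):
    p=hinge+.151*(-np.cos(th)*x+[0,0,np.sin(th)]); print(round(th,2),p.round(3),np.round(proj(i,p),1),np.round(proj(s,p),1))
print("meas",A(172,267),S(200,55))
print("stand",np.mean([onz(i,*B(*q),.038) for q in((525,128),(683,95),(720,248),(562,287))],0),"knob",onz(i,*B(640,178),.075))
k=[onz(i,*B(*q),.038) for q in((525,128),(683,95))];print(k)
for n,z in(("mouse",(321,278)),("stapler",(325,212))):print(n,onz(i,*z,.03))
# side pin check
print(proj(s,onz(i,*B(640,178),.075)))
```

```text
hole [0.44365058 0.12657671 0.03      ] fl [0.46477838 0.18985219 0.03      ] fr [0.45297793 0.06101056 0.03      ] 0.1293808961536657 nose [0.42710781 0.15039497 0.03      ] [0.42308795 0.10424621 0.03      ]
yaw -0.09133395210996376
front mid->hole/x [0.44493651 0.12670827 0.03      ] [0.44302286 0.12567887 0.03      ]
hinge [0.57709206 0.11435497 0.037     ]
top tip mid lower [0.47676436 0.12354386 0.15064911] ang 0.8455014269049862 0.15187562199443663
side tip [0.47959062 0.12328501 0.15797917] ang 0.8904048606623814 0.1556349468908773
0.6 [0.453 0.126 0.122] [244.  270.4] [256.3 185.9]
0.65 [0.457 0.125 0.128] [243.9 268.1] [258.2 183. ]
0.7 [0.462 0.125 0.134] [243.9 265.6] [260.3 180.1]
0.75 [0.467 0.124 0.14 ] [243.9 263. ] [262.5 177.4]
0.8 [0.472 0.124 0.145] [244.  260.3] [264.8 174.8]
0.85 [0.478 0.123 0.15 ] [244.1 257.5] [267.3 172.3]
0.9 [0.484 0.123 0.155] [244.2 254.6] [269.9 169.9]
0.95 [0.49  0.122 0.16 ] [244.4 251.6] [272.6 167.6]
1.0 [0.496 0.122 0.164] [244.6 248.5] [275.4 165.5]
1.05 [0.502 0.121 0.168] [244.9 245.3] [278.3 163.5]
1.1 [0.509 0.121 0.172] [245.1 242. ] [281.3 161.6]
meas (244.0, 258.0) (267.9166666666667, 168.75)
stand [ 0.43187544 -0.24244407  0.038     ] knob [ 0.43197549 -0.24155846  0.075     ]
[array([ 0.45141754, -0.20821711,  0.038     ]), array([ 0.46582482, -0.26314913,  0.038     ])]
mouse [ 0.45626174 -0.05095573  0.03      ]
stapler [ 0.62504474 -0.05308743  0.03      ]
(np.float64(302.4965521670297), np.float64(282.05458021064254))
```

Hole at (0.4437, 0.126), jig yaw −0.09, lid about 0.85 rad and pin at (0.432, −0.242). I'll shut the gripper and move above the cross bar.

Emit:
step_arm(
  targets="-1 0.75 -0.725 0 0 0 0;-1 0.75 -0.725 0 0 0 0;-1 0.75 -0.725 0 0 0 0;-1 0.75 -0.725 0 0 0 0;-1 0.75 -0.725 0 0 0 0;-1 0.75 -0.725 0 0 0 0;-1 0.75 -0.725 0 0 0 0;-1 0.75 -0.725 0 0 0 0;-1 0.75 -0.725 0 0 0 0;-1 0.75 -0.725 0 0 0 0",
)

```text
clock: 0.93
eef_pos: [0.4221, 0.1935, 0.2311]
tool_rot: [0.123, 0.992, -0.0, -0.0]
ft_force: [0.5, 1.6, 0.2]
grip_width: -0.0002
grasp_force: 0.0
```

Emit:
step_arm(
  targets="-1 0.15 -0.145 0 0 0 0;-1 0.15 -0.145 0 0 0 0;-1 0.15 -0.145 0 0 0 0;-1 0.15 -0.145 -0.08 0 0 0",
)

```text
clock: 1.27
eef_pos: [0.5047, 0.1207, 0.1975]
tool_rot: [0.126, 0.992, 0.002, 0.008]
ft_force: [2.1, 1.8, 0.4]
grip_width: 0.0001
grasp_force: 0.0
```

Emit:
step_arm(
  targets="-1 0 0 -0.04 0 0 0;-1 0 0 -0.08 0 0 0;-1 0 0 -0.11 0 0 0;-1 -0.01 0 -0.14 0 0 0;-1 -0.02 0 -0.17 0 0 0;-1 -0.035 0 -0.2 0 0 0;-1 -0.045 0 -0.225 0 0 0;-1 -0.055 0 -0.25 0 0 0;-1 -0.06 0 -0.265 0 0 0;-1 -0.06 0 -0.265 0 0 0",
)

```text
clock: 2.1
eef_pos: [0.4641, 0.1224, 0.057]
tool_rot: [0.122, 0.992, -0.001, -0.002]
ft_force: [-0.4, -0.8, -0.9]
grip_width: -0.0003
grasp_force: 0.0
```

Emit:
step_arm(
  targets="-1 0 0 -0.01 0 0 0;-1 0 0 -0.016 0 0 0;-1 0 0 -0.018 0 0 0;-1 0 0 -0.018 0 0 0;-1 0 0 -0.018 0 0 0",
)

```text
clock: 2.52
eef_pos: [0.4667, 0.1229, 0.0501]
tool_rot: [0.123, 0.992, 0.0, 0.0]
ft_force: [0.1, 0.0, -0.3]
grip_width: -0.0001
grasp_force: 0.0
```

Run:
```python
from h import *
s=bot.camera("side")[:,:,::-1]
cv2.imwrite("pics/c3.png",cv2.resize(s[130:270,210:370],None,fx=4,fy=4,interpolation=cv2.INTER_CUBIC)); print(bot.get_obs()["ft_force"])
```

```text
[ 0.22970478 -0.24367118 -0.28814058]
```

View pics/c3.png

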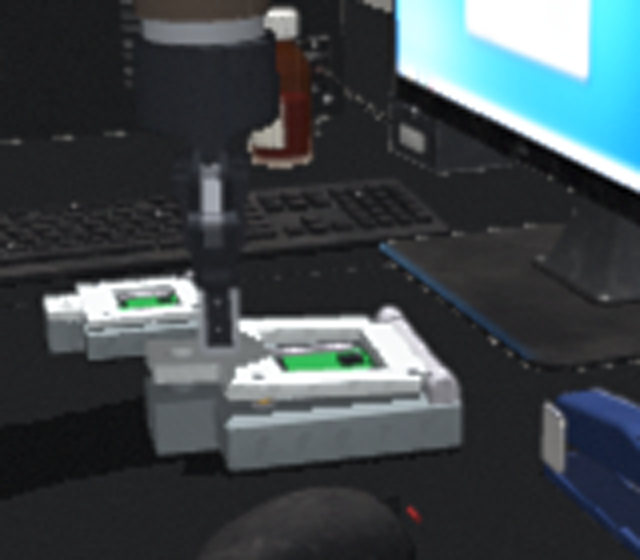

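The lid is down on its plungers: the crop shows the frame almost flat with a thin gap at the front. Next, up and across to the pin.

Emit:
step_arm(
  targets="-1 0 0 0.08 0 0 0;-1 0 0 0.16 0 0 0;1 -0.01 -0.08 0.22 0 0 0;1 -0.07 -0.73 0.22 0 0 0;1 -0.07 -0.73 0.22 0 0 0;1 -0.07 -0.73 0.22 0 0 0;1 -0.07 -0.73 0.22 0 0 0;1 -0.07 -0.73 0.22 0 0 0;1 -0.07 -0.73 0.22 0 0 0;1 -0.07 -0.73 0.22 0 0 0",
)

```text
clock: 3.4
eef_pos: [0.4347, -0.2028, 0.1597]
tool_rot: [0.123, 0.992, -0.0, 0.001]
ft_force: [0.6, -0.1, -0.4]
grip_width: 0.0851
grasp_force: 0.0
```

Emit:
step_arm(
  targets="1 0 -0.14 0 0 0 0;1 0 -0.14 0 0 0 0;1 0 -0.14 0 0 0 0;1 0 -0.14 0 0 0 0",
)

```text
clock: 3.73
eef_pos: [0.4348, -0.2722, 0.159]
tool_rot: [0.124, 0.992, 0.0, 0.0]
ft_force: [0.4, 0.6, -0.3]
grip_width: 0.0853
grasp_force: 0.0
```

Run:
```python
from h import *
o=bot.get_obs(); i=bot.camera_info("wrist"); w=bot.camera("wrist")[:,:,::-1]
cv2.imwrite("pics/w1.png",w); print(o["eef_pos"],proj(i,[.432,-.242,.075]),proj(i,[.432,-.242,.038])); print(i)
```

```text
[ 0.43479682 -0.27221056  0.15901231] (np.float64(370.5936384905316), np.float64(232.0102541054185)) (np.float64(363.81000777472235), np.float64(216.00914606991137))
{'vertical_fov': 58.83743683103831, 'cx': 318.831581619252, 'cy': 239.31591777511045, 'pose': array([[ 2.46818148e-01, -9.27418566e-01, -2.81025988e-01,
         3.62966295e-01],
       [ 9.69061744e-01,  2.36100403e-01,  7.19439795e-02,
        -2.53687660e-01],
       [-3.71833310e-04, -2.90088613e-01,  9.56999717e-01,
         3.00030835e-01],
       [ 0.00000000e+00,  0.00000000e+00,  0.00000000e+00,
         1.00000000e+00]])}
```

View pics/w1.png

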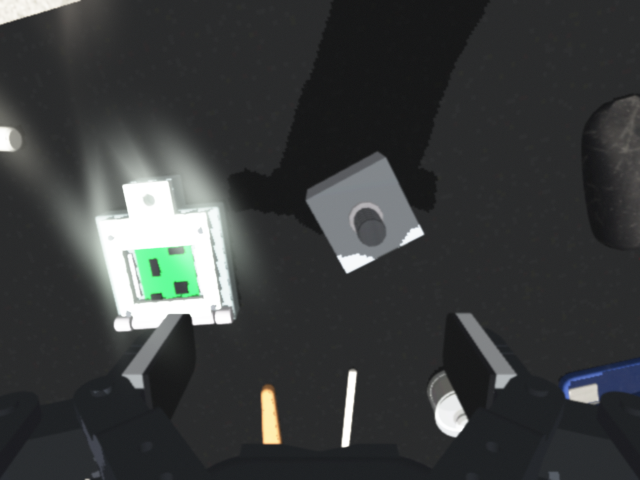

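The knob top is at (371,232), which matches the prediction, so the pin position is confirmed. I'll centre over it and descend.

Emit:
step_arm(
  targets="1 -0.006 0.06 0 0 0 0;1 -0.006 0.06 0 0 0 0;1 -0.006 0.06 -0.06 0 0 0;1 -0.006 0.06 -0.12 0 0 0;1 -0.006 0.06 -0.18 0 0 0;1 -0.006 0.06 -0.21 0 0 0;1 -0.006 0.06 -0.224 0 0 0;1 -0.006 0.06 -0.224 0 0 0;1 -0.006 0.06 -0.224 0 0 0",
)

```text
clock: 4.53
eef_pos: [0.4326, -0.2401, 0.0478]
tool_rot: [0.122, 0.993, -0.0, 0.0]
ft_force: [-0.6, -0.2, 0.4]
grip_width: 0.0854
grasp_force: 0.0
```

Emit:
step_arm(
  targets="-1 0 0 0 0 0 0;-1 0 0 0 0 0 0;-1 0 0 0 0 0 0;-1 0 0 0 0 0 0;-1 0 0 0 0 0 0;-1 0 0 0 0 0 0;-1 0 0 0 0 0 0",
)

```text
clock: 5.12
eef_pos: [0.4323, -0.2409, 0.0477]
tool_rot: [0.123, 0.992, -0.0, 0.0]
ft_force: [-0.3, -0.3, 3.8]
grip_width: 0.014
grasp_force: 58.4
```

Gripped. Lifting now.

Emit:
step_arm(
  targets="-1 0 0 0.03 0 0 0;-1 0 0 0.08 0 0 0;-1 0 0 0.14 0 0 0;-1 0 0 0.2 0 0 0;-1 0 0 0.24 0 0 0;-1 0 0 0.24 0 0 0;-1 0 0 0.24 0 0 0",
)

```text
clock: 5.7
eef_pos: [0.4328, -0.2411, 0.1681]
tool_rot: [0.123, 0.992, -0.0, 0.001]
ft_force: [-0.2, 0.5, -1.0]
grip_width: 0.014
grasp_force: 58.8
```

Emit:
step_arm(
  targets="-1 0.02 0.6 0 0 0 0;-1 0.02 0.6 0 0 0 0;-1 0.02 0.6 0 0 0 0;-1 0.02 0.6 0 0 0 0;-1 0.02 0.6 0 0 0 0;-1 0.02 0.6 0 0 0 0;-1 0.02 0.6 0 0 0 0;-1 0.02 0.6 0 0 0 0;-1 0.02 0.6 0 0 0 0;-1 0.02 0.6 0 0 0 0",
)

```text
clock: 6.53
eef_pos: [0.4409, 0.0594, 0.1657]
tool_rot: [0.122, 0.993, -0.001, -0.002]
ft_force: [0.0, 0.3, -1.5]
grip_width: 0.0139
grasp_force: 59.0
```

Run:
```python
from h import *
o=bot.get_obs(); i=bot.camera_info("wrist"); w=bot.camera("wrist")[:,:,::-1]; si=bot.camera_info("side"); s=bot.camera("side")[:,:,::-1]
p=o["eef_pos"]; print(p,o["grip_width"],o["grasp_force"],o["ft_force"])
u,v=map(int,proj(si,p-[0,0,.02])); print("side tcp",proj(si,p),"tip pred",proj(si,p-[0,0,.043]))
cw=cv2.resize(w,(533,400)); cs=cv2.resize(s[v-33:v+33,u-22:u+22],(266,400),interpolation=cv2.INTER_CUBIC); print(u-22,v-33)
cv2.imwrite("pics/w2.png",np.hstack([cw,cs])); cv2.imwrite("pics/w2full.png",w)
print("hole pred",proj(i,[.4437,.1262,.047]),"tcp",proj(i,p),"tip",proj(i,p-[0,0,.043]))
```

```text
[0.44094162 0.05940152 0.16565573] 0.01393071496751872 59.00481820106506 [ 1.41615990e-03  2.73248948e-01 -1.51533455e+00]
side tcp (np.float64(256.92544413090593), np.float64(173.58073785001125)) tip pred (np.float64(258.07361671022875), np.float64(194.54292990039303))
235 150
hole pred (np.float64(423.71885154699083), np.float64(212.32654948529037)) tcp (np.float64(318.3003219441992), np.float64(321.10497102608826)) tip (np.float64(318.6349553399024), np.float64(277.4595889657436))
```

View pics/w2.png

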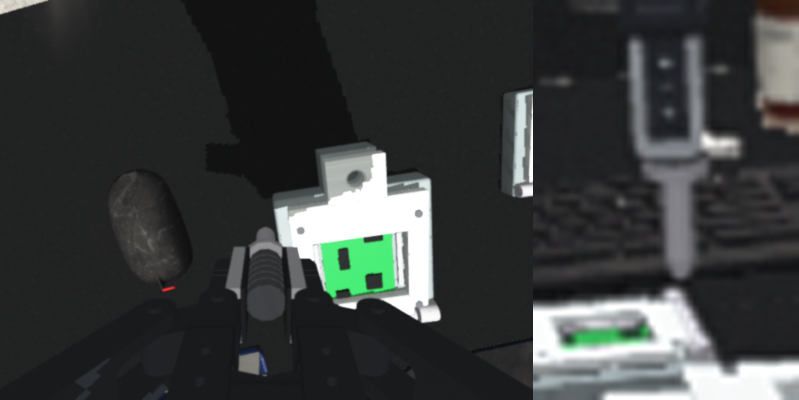

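The pin is upright. Its tip is at (318,278) full-size, which matches the prediction, and the lid hole is at about (427,214). I'll refine the hole position.

Run:
```python
from h import *
i=bot.camera_info("wrist"); w=cv2.imread("pics/w2full.png",0)
c=w[195:235,405:450]; m=(c<100).astype(np.uint8)
n,l,st,ce=cv2.connectedComponentsWithStats(m)
for k in range(1,n): print(st[k],ce[k]+[405,195],[onz(i,*(ce[k]+[405,195]),z)[:2].round(4) for z in(.045,.05)])
e=bot.get_obs()["eef_pos"]; print(e)
print(w[208:222,416:440])
```

```text
[ 12  10  17  14 157] [425.         211.55414013] [array([0.445 , 0.1263]), array([0.4435, 0.1254])]
[0.44142045 0.05815125 0.16621074]
[[177 170 156 136 109  86  72  68  66  65  63  62  66  76  87  90  91  99
  109 125 140 149 160 172]
 [173 161 136 108  82  72  68  66  66  65  65  64  68  79  88  89  93  98
  106 116 133 146 154 167]
 [167 148 116  87  72  69  68  69  67  67  65  67  73  83  91  92  96 101
  104 109 123 140 149 160]
 [161 134 100  76  70  70  68  68  67  66  67  72  81  89  93  94  98 103
  105 107 115 134 148 156]
 [154 118  86  72  70  68  69  67  67  68  70  78  88  92  94  95 100 105
  107 108 113 132 146 154]
 [144 107  79  72  69  69  68  68  69  71  79  87  93  94  95  99 103 108
  109 109 112 130 145 154]
 [137 101  77  72  70  71  70  70  74  80  87  93  94  96  98 102 108 112
  112 111 113 130 145 154]
 [132  98  78  72  73  73  75  79  84  89  93  96  95  96 101 105 111 115
  114 111 114 130 146 154]
 [134 102  85  80  81  82  85  91  93  95  96  95  97 100 104 110 115 115
  113 111 118 136 150 155]
 [140 113  97  93  95  94  96  96  97  98  98  98 101 105 112 116 118 117
  116 119 136 155 166 174]
 [152 127 107 101 100 100  99  98  99 100  99 102 106 113 119 121 119 118
  121 146 188 212 223 233]
 [156 138 119 110 106 103 101 102 103 105 107 111 116 121 123 122 120 119
  134 191 237 248 251 254]
 [161 150 137 125 117 112 112 112 113 116 119 121 123 124 124 122 122 123
  149 211 246 252 254 255]
 [168 161 153 141 131 126 124 126 126 125 125 127 127 126 125 124 127 135
  152 201 244 253 254 255]]
```

Emit:
step_arm(
  targets="-1 0.005 0.136 0 0 0 0;-1 0.005 0.136 0 0 0 0;-1 0.005 0.136 0 0 0 0;-1 0.005 0.136 -0.05 0 0 0;-1 0.005 0.136 -0.09 0 0 0;-1 0.005 0.136 -0.09 0 0 0;-1 0.005 0.136 -0.09 0 0 0",
)

```text
clock: 7.22
eef_pos: [0.4435, 0.1255, 0.1213]
tool_rot: [0.124, 0.992, -0.001, -0.002]
ft_force: [-0.0, 0.3, 0.2]
grip_width: 0.0141
grasp_force: 59.2
```

Run:
```python
from h import *
o=bot.get_obs(); i=bot.camera_info("wrist"); w=bot.camera("wrist")[:,:,::-1]; p=o["eef_pos"]
ti=bot.camera_info("top");si=bot.camera_info("side"); s=bot.camera("side")[:,:,::-1]
print(p,"tip",proj(i,p-[0,0,.043]),"hole",proj(i,[.444,.126,.0495]),"side",proj(si,p-[0,0,.043]),proj(si,[.444,.126,.0495]))
a=cv2.resize(w[160:320,240:400],(480,480),interpolation=cv2.INTER_CUBIC)
b=cv2.resize(s[165:245,235:288],(318,480),interpolation=cv2.INTER_CUBIC)
cv2.imwrite("pics/w3.png",np.hstack([a,b]))
```

```text
[0.44353911 0.12546392 0.12126005] tip (np.float64(318.64728689941785), np.float64(277.4325395250465)) hole (np.float64(320.0119901438081), np.float64(257.72778301637754)) side (np.float64(253.17665788442508), np.float64(205.93320081199755)) (np.float64(254.06881862629692), np.float64(218.27962959811313))
```

View pics/w3.png

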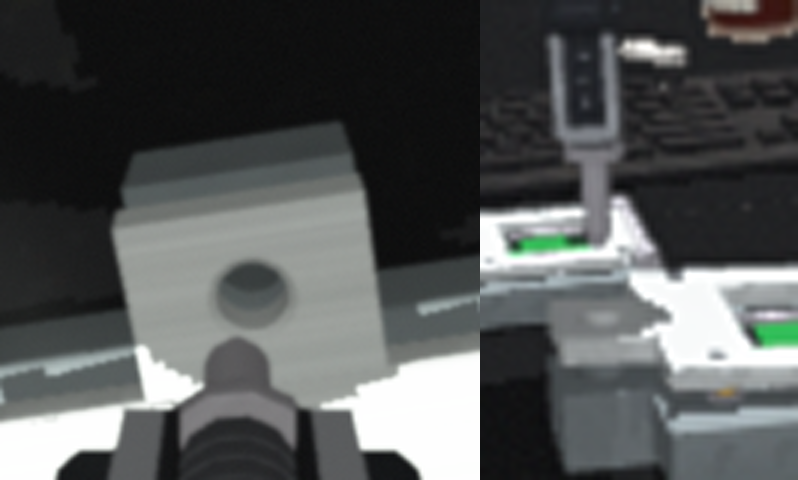

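The wrist crop shows the hole at (252,294) and the pin tip at (237,350). The hole is about 5 px to the right of the pin axis, which is roughly 2.7 mm towards +y. I'll correct and start inserting slowly.

Emit:
step_arm(
  targets="-1 0.002 0.005 0 0 0 0;-1 0.002 0.005 -0.02 0 0 0;-1 0.002 0.005 -0.04 0 0 0;-1 0.002 0.005 -0.05 0 0 0;-1 0.002 0.005 -0.06 0 0 0;-1 0.002 0.005 -0.065 0 0 0;-1 0.002 0.005 -0.065 0 0 0;-1 0.002 0.005 -0.065 0 0 0",
)

```text
clock: 7.98
eef_pos: [0.4458, 0.1299, 0.0899]
tool_rot: [0.123, 0.992, 0.0, 0.0]
ft_force: [1.0, -0.5, -1.1]
grip_width: 0.0139
grasp_force: 59.2
```

Run:
```python
from h import *
i=bot.camera_info("wrist"); w=bot.camera("wrist")[:,:,::-1]; o=bot.get_obs(); p=o["eef_pos"]
print(p,o["ft_force"],i["pose"][:3,3],"tip",proj(i,p-[0,0,.043]))
a=cv2.resize(w[200:320,240:400],(720,540),interpolation=cv2.INTER_CUBIC); cv2.imwrite("pics/w4.png",a)
```

```text
[0.44581242 0.12987592 0.09001499] [-0.40879496  0.03097795  0.22814302] [0.37386146 0.14817347 0.23093064] tip (np.float64(318.53052128816756), np.float64(277.3779557997579))
```

View pics/w4.png

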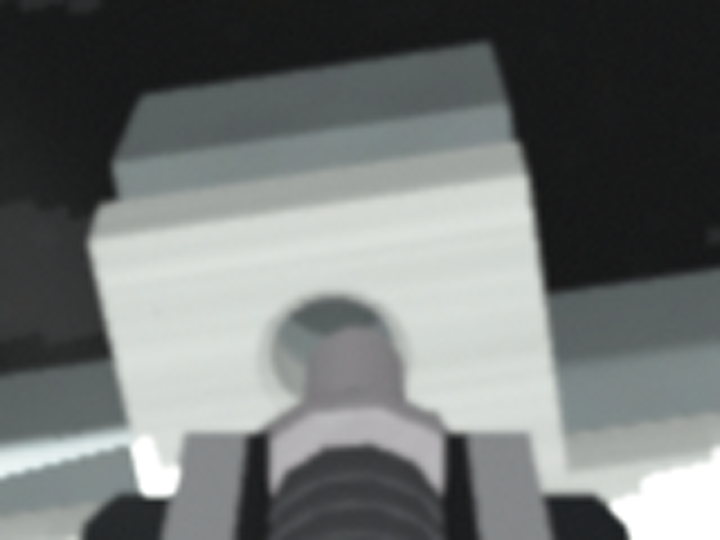

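The pin tip is inside the hole outline but about 16 crop px (1.5 mm) right of centre. I'll correct −1.5 mm in y and push down.

Emit:
step_arm(
  targets="-1 -0.001 -0.003 0 0 0 0;-1 -0.001 -0.003 0 0 0 0;-1 -0.001 -0.003 -0.01 0 0 0;-1 -0.001 -0.003 -0.02 0 0 0;-1 -0.001 -0.003 -0.03 0 0 0;-1 -0.001 -0.003 -0.036 0 0 0;-1 -0.001 -0.003 -0.036 0 0 0;-1 -0.001 -0.003 -0.036 0 0 0",
)

```text
clock: 8.7
eef_pos: [0.4448, 0.1283, 0.0712]
tool_rot: [0.123, 0.992, -0.0, -0.0]
ft_force: [0.5, 0.0, -1.4]
grip_width: 0.014
grasp_force: 59.2
```

Emit:
step_arm(
  targets="-1 0 0 -0.008 0 0 0;-1 0 0 -0.016 0 0 0;-1 0 0 -0.022 0 0 0;-1 0 0 -0.028 0 0 0;-1 0 0 -0.032 0 0 0;-1 0 0 -0.032 0 0 0;-1 0 0 -0.032 0 0 0",
)

```text
clock: 9.28
eef_pos: [0.445, 0.1283, 0.0555]
tool_rot: [0.123, 0.992, -0.0, -0.0]
ft_force: [-1.7, -0.4, 0.2]
grip_width: 0.0139
grasp_force: 59.3
```

Emit:
step_arm(
  targets="-1 0 0 -0.003 0 0 0;-1 0 0 -0.006 0 0 0;-1 0 0 -0.008 0 0 0;-1 0 0 -0.008 0 0 0;-1 0 0 -0.008 0 0 0",
)

```text
clock: 9.7
eef_pos: [0.4449, 0.1284, 0.0518]
tool_rot: [0.123, 0.992, 0.0, -0.0]
ft_force: [-2.3, -0.0, 4.1]
grip_width: 0.0141
grasp_force: 59.6
```

Emit:
step_arm(
  targets="-1 0 0 -0.003 0 0 0;-1 0 0 -0.006 0 0 0;-1 0 0 -0.006 0 0 0;-1 0 0 -0.006 0 0 0;-1 0 0 -0.006 0 0 0",
)

```text
clock: 10.12
eef_pos: [0.445, 0.1284, 0.0512]
tool_rot: [0.123, 0.992, 0.0, 0.0]
ft_force: [-9.2, -1.0, 24.1]
grip_width: 0.0141
grasp_force: 62.3
```

Emit:
step_arm(
  targets="-1 -0.001 0 0 0 0 0;-1 -0.002 0 0 0 0 0;-1 -0.002 0 0 0 0 0;-1 -0.002 0 0 0 0 0",
)

```text
clock: 10.45
eef_pos: [0.445, 0.1284, 0.0513]
tool_rot: [0.123, 0.992, 0.0, 0.001]
ft_force: [-6.9, -2.1, 22.3]
grip_width: 0.0141
grasp_force: 62.0
```

Run:
```python
from h import *
si=bot.camera_info("side"); s=bot.camera("side")[:,:,::-1]; o=bot.get_obs(); print(o["eef_pos"],o["ft_force"])
x=np.array([np.cos(-.0913),np.sin(-.0913),0]);y=np.array([-x[1],x[0],0]);O=np.array([.4447,.128,0])+.069*x
for nm,z in(("under",.032),("top",.042)): print(nm,[np.round(proj(si,O+a*x+b*y+[0,0,z]),1) for a,b in((-.052,-.054),(-.02,-.054),(-.086,-.022))])
print("block top front-right",proj(si,O-.055*x-.065*y+[0,0,.03]))
cv2.imwrite("pics/s5.png",cv2.resize(s[190:250,235:335],(800,480),interpolation=cv2.INTER_CUBIC))
```

```text
[0.44494119 0.12842285 0.05124858] [-7.18212122 -2.2761512  22.98594002]
under [array([266.1, 233.2]), array([281. , 231.7]), array([248.2, 229.6])]
top [array([265.9, 228.8]), array([280.8, 227.3]), array([247.9, 225.2])]
block top front-right (np.float64(265.6066399616406), np.float64(236.0865931494452))
```

View pics/s5.png

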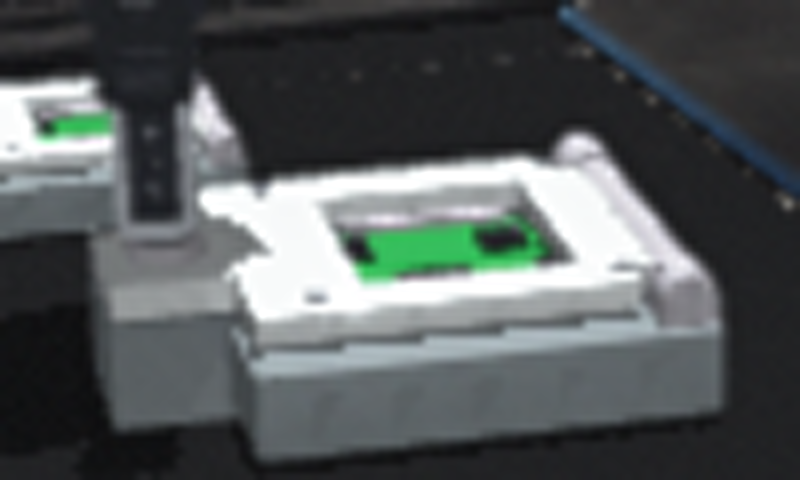

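The frame lies flat on the block with no gap, the press force is about 22 N and the tip is at about 8 mm, so I'm handing in.

```bash
python3 -c "
from workcell import bot
print(bot.job_done()); o=bot.get_obs(); print(o['clock'],o['eef_pos'],o['ft_force'],o['grasp_force'])"
```

```text
the job is handed in; nothing more can be done
None
the job is handed in; nothing more can be done
```

I handed in the job with the frame pressed shut and the pin home in the base hole, still gripped (about 60 N) and pushed down with about 22 N at 10.5 s; the hand-in call returned no verdict, and the arm was steered clear of the mouse, stapler and weighing bottle, though I took no final picture of them.

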